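Close the packed spectacles carton

TASK

Two small cardboard cartons stand open on the bench. Close the one with the spectacles in it: first fold its narrow flap down flat, then fold its wide flap down flat over it. Leave the empty carton standing open.

Things in the scene. Friction and masses are not known exactly. Their poses are not given: they have to be found in the camera images.
- packed_carton: brown cardboard carton that holds a pair of folded dark green spectacles (they lie below the rim). It stands firmly on the worktop and does not slide. 160 mm along its x, 100 mm along its y, 50 mm high, walls 3 mm, open on top. Origin: centre of its underside; z up. The narrow flap is hinged along the long top edge at y = -50 mm, z = 50 mm; the wide flap along the long top edge at y = +50 mm, z = 53 mm. Both flaps run the length of the carton (156 mm in x)
- packed_narrow_flap (a joint): narrow flap of the packed carton: 45 mm from hinge to free edge, 3 mm thick. Angle in rad: 0 = folded down flat, its outer face at z = 53 mm; about 1.57 = standing upright; more = leaning outward (starts between 1.45 and 1.9). Stiff crease: it stays at any angle it is left at and takes 0.03 N m to turn (about 1 N at 30 mm from the hinge); it has a firm stop at 0
- packed_wide_flap (a joint): wide flap of the packed carton: 97 mm from hinge to free edge, 3 mm thick. Angle in rad as for the narrow flap: 0 = folded down flat over the narrow flap, its outer face at z = 56 mm; starts standing at 1.45 to 1.85. Same stiff crease and firm stop
- empty_carton: second carton of the same make, size and axes, with nothing in it; it is to be left open. Either carton may be the left or the right one
- empty_narrow_flap (a joint): narrow flap of the empty carton, angle as for the packed carton; starts standing at 1.45 to 1.9
- empty_wide_flap (a joint): wide flap of the empty carton, angle as for the packed carton; starts standing at 1.45 to 1.85

How it is judged:
By the outcome, as a careful person would: the job done as asked, in the order asked, and still so for the second after the job is handed in, with the robot touching nothing.
It also fails if it takes over 38 s, if anything falls off the work surface, if the arm or the gripper's body presses on something with over 40 N, if the wrist force passes 120 N, or if a joint passes its speed limit or range.

ROBOT

A 6-joint arm with a two-finger parallel gripper is mounted at the origin on a cart in front of the work surface, level with it; the furniture and walls round the work are solid. World frame = base frame: x ahead of the robot, y to its left, z up, the work surface at z = 0. Lengths are in m, angles in rad, forces in N, time in s.
With the tool pointing down it reaches from about 0.4 to 0.825 m from the base axis. Payload 7 kg.
Tool frame: the origin (TCP) lies midway between the tips of the shut fingers; the grasp point (between the pads) lies 19 mm behind it; z points along the fingers, y is the line along which they close (so a half turn about z gives the same grasp; the last joint's range is limited). The gripper opens to 88 mm and grips with 3 to 60 N. Pads are 19 mm wide; open, the fingers measure 130 mm over their backs; the gripper's body (78 mm by 193 mm) begins 47 mm behind the grasp point.
Start: joints at [-0.873, 0.359, 0.012, 0, -1.224, -0.288], TCP at [0.269, -0.619, 0.227] pointing down, gripper open.
Joint ranges: [-3.07, 3.07], [-1.43, 2.12], [-1.02, 1.25], [-3.03, 1.67], [-3.05, -0], [-3.03, 3.03]. Speed limits (rad/s): [2.39, 2.39, 3.01, 3.14, 3.14, 3.14].

INTERFACE

Orientations are given as [roll, pitch, yaw] about the fixed x, y, z axes, in that order (R = Rz(yaw) Ry(pitch) Rx(roll)).
In Python, from station import telemetry, eyes, ticket, recognise, trace gives the robot as it stands. The module is installed in compiled form; this text tells all that it offers.
- The arm moves only by the tool servo_tool, never from a script. Its argument "series" is a list that holds one entry, the list of rows, each a list of 4 numbers: the shift along the tool's x, y, z in mm, then the turn about the tool's z in rad. In form: [[[x, y, z, roll], ...]]. A call has exactly 10 rows; each row shifts and turns the commanded pose from where the row before left it, along the tool's axes as they then stand; what a row does not reach is not made up. A row lasts 1/12 s, in which the tool goes at most 41.7 mm and 7.16 degrees, less where a joint would pass 70% of its speed; a pose out of reach is approached as far as the arm can. A call is refused whole if a number of a shift passes 41.7 or a number of a turn 0.125, either way. A call with a gripper value outside its range is refused whole. "claw" is the gripper's target within -1 to 1 (shut at 1, half-way at 0, fully open at -1), set as the call begins (left out, the last holds). The fingers move at their own pace and stop on an object; "grip_force" is the grip in N (left out, the last holds). Time passes only in rows, so rows that do not move let the fingers close, or fill a call up. It gives the time, the measured TCP pose, the force, the opening and the grip force at its end, in the units of the state.
- telemetry.get_state(): the state, without advancing time (a new reading comes with each control period).
- eyes.grab_frame(name): name is "side" or "top"; returns the picture (480x640x3 uint8, red, green, blue); there is no depth.
- eyes.calibration(name): a dict with "mtx" (3x3 intrinsics, pixels), "k1" (the pictures are not rectified: a ray, as slopes to the right and down, at radius r is drawn at 1 + k1 r^2 times it, then the intrinsics apply), "rvec" (rotation vector, rad) and "tvec" (3), from world to camera coordinates, as OpenCV has them. Camera axes: x right, y down, z forward; pixel columns grow to the right and rows downward; lengths in m; the calibration is good to about 2 mm. A picture is of the moment at which its call begins. calibration takes no time and is no camera call.
- ticket.job_done(): hands the job in; it is judged then, once.
Trained networks look in the newest picture that a camera, given by its name, has taken for a name from the list of things; names that differ only in an ending like _2 or _b are one class to them, and where a whole thing is asked for, a point or a joint stands for the part that bears it (a point fixed in the world has none). Each returns a list of dicts, best first, with "conf" (0 to 1); they miss things now and then, are a little off and sometimes report something else, mostly with a low value. They report only what shows in the picture. A call takes as long as a camera call.
- recognise(camera, name): "position" ([x, y, z] in m, in world coordinates, good to about 4 mm: the middle of the surface that is visible of it).
- trace(camera, name): "mask" (480x640 bool, what is visible of it).
The state is a dict: "t": time; "q": joint angles; "qd": joint speeds; "joint_efforts": joint torques, N m; "eef_pos": TCP position; "ee_rot": TCP orientation; "force": force on the tool from outside, world axes, zero at the start; "moment": the same for the moment, N m; "width": finger opening in m; "gripper_force": force on a finger pad.
Only numpy, scipy, OpenCV 4.12 (cv2) and the standard library are available. Lean on these libraries where they do the work, as an engineer would, in place of code of your own. Each camera call takes 0.05 s, during which the arm holds its last target. There are 200 camera calls.

## Working session

There is one attempt and no reset: what is moved stays moved. The work goes in short steps, Python scripts to look and compute and a tool call to move; the robot and the scene stay as the last step left them, time stands still between calls to the robot, and variables do not carry over. Pictures are saved under pics/ and viewed, at most 10 in all, crops included, and the job is handed in when it is done.

Besides the shell and the picture viewer there is one more tool, called after "Call:" as name(argument=value, ...) on one line, values as JSON. servo_tool: Moves the arm, as the interface text tells. Its arguments: {"type":"object","properties":{"series":{"type":"array"},"claw":{"type":"number"},"grip_force":{"type":"number"}},"required":["series"]}

```bash
mkdir -p pics
cat > h.py <<'E'
import numpy as np, cv2
from station import telemetry, eyes, ticket, recognise, trace
E
python3 - <<'E'
from h import *
ims=[]
for c in("side","top"):
    im=eyes.grab_frame(c); cv2.imwrite(f"pics/{c}0.png",im[:,:,::-1])
    cal=eyes.calibration(c); R=cv2.Rodrigues(np.array(cal["rvec"]))[0]; print(c,-R.T@np.array(cal["tvec"]).ravel(),R.round(2).tolist(),np.array(cal['mtx']).round(0).tolist(),cal['k1'])
    for n in("packed_carton","empty_carton","packed_narrow_flap","packed_wide_flap"):
        print(c,n,[(np.round(d["position"],3).tolist(),round(d["conf"],2)) for d in recognise(c,n)])
s=telemetry.get_state();print(s)
E
```

```text
side [0.00226256 1.04830263 0.68225472] [[-0.9, -0.43, 0.0], [-0.2, 0.41, -0.89], [0.38, -0.8, -0.46]] [[583.0, 0.0, 320.0], [0.0, 583.0, 241.0], [0.0, 0.0, 1.0]] -0.19644592576286246
side packed_carton [([0.502, 0.29, 0.066], 0.69)]
side empty_carton [([0.475, -0.219, 0.078], 0.65)]
side packed_narrow_flap [([0.489, 0.197, 0.08], 0.61)]
side packed_wide_flap [([0.524, 0.294, 0.106], 0.61)]
top [0.38942995 0.01096221 1.16377283] [[0.0, -1.0, 0.01], [-1.0, -0.0, -0.09], [0.09, -0.01, -1.0]] [[436.0, 0.0, 321.0], [0.0, 436.0, 231.0], [0.0, 0.0, 1.0]] -0.0023984131871176923
top packed_carton [([0.52, 0.272, 0.018], 0.97)]
top empty_carton [([0.498, -0.283, 0.022], 0.94)]
top packed_narrow_flap [([0.517, 0.191, 0.08], 0.79)]
top packed_wide_flap [([0.525, 0.294, 0.111], 0.56)]
{'t': 0.5, 'q': array([-8.72880374e-01,  3.58581183e-01,  1.18414338e-02, -6.72658777e-05,
       -1.22410403e+00, -2.88123228e-01]), 'qd': array([ 0.0015075 , -0.00100199,  0.00045953,  0.00066516,  0.00062069,
        0.00026598]), 'joint_efforts': array([ 4.03002914e-04, -5.81797600e+01,  2.93065649e+01,  6.99714527e+00,
        1.19076137e-02, -5.55572228e-05]), 'eef_pos': array([ 0.26891556, -0.6190489 ,  0.22653575]), 'ee_rot': array([ 3.14152919e+00,  4.71723829e-05, -2.73182279e+00]), 'force': array([ 0.10488704,  0.16124832, -0.61863413]), 'moment': array([ 0.0161804 , -0.01705619, -0.03270315]), 'gripper_force': 0.0, 'width': 0.08743099832996054}
```

View pics/side0.png

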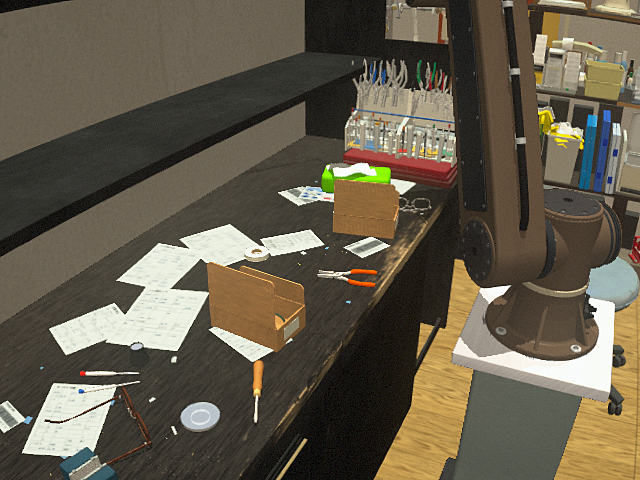

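View pics/top0.png

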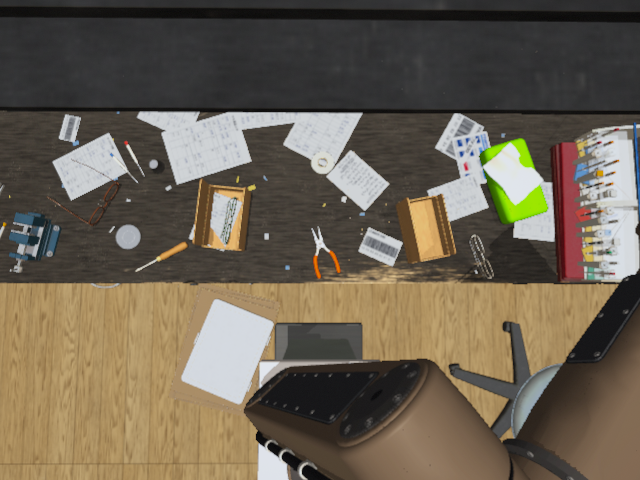

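The left carton, at top pixel (222,217), seems to hold the spectacles. I'll zoom in to confirm and get corners.

Run:
```python
from h import *
t=cv2.imread("pics/top0.png")[170:260,180:270]; s=cv2.imread("pics/side0.png")[250:360,195:315]
a=cv2.resize(t,(400,400),interpolation=cv2.INTER_CUBIC); b=cv2.resize(s,(400,367),interpolation=cv2.INTER_CUBIC)
b=cv2.copyMakeBorder(b,0,33,0,0,0)
cv2.imwrite("pics/z.png",np.hstack([a,b]))
```

```text
(no output)
```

View pics/z.png

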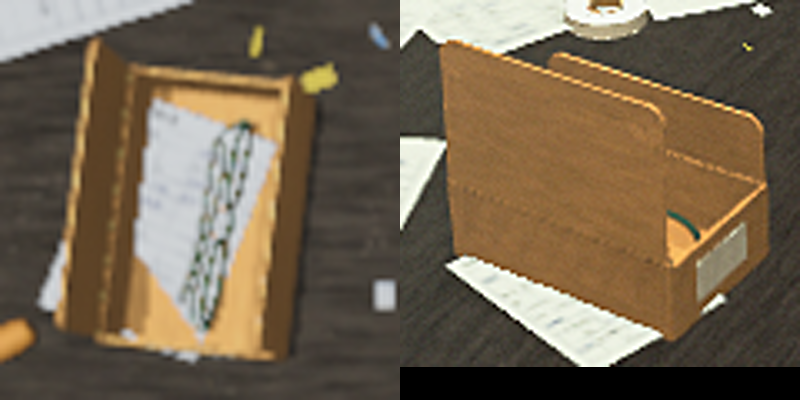

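The green spectacles are visible inside the left carton in both views. Fitting the pose from the corner pixels.

```bash
cat >> h.py <<'E'
from scipy.optimize import least_squares
def proj(P,c):
    cal=eyes.calibration(c); R=cv2.Rodrigues(np.array(cal["rvec"]))[0]
    X=np.atleast_2d(P)@R.T+np.array(cal["tvec"]).ravel(); s=X[:,:2]/X[:,2:]
    s=s*(1+cal["k1"]*(s**2).sum(1,keepdims=True)); M=np.array(cal["mtx"])
    return s*[M[0,0],M[1,1]]+M[:2,2]
def w2(p,L):
    c,s=np.cos(p[2]),np.sin(p[2]); return np.array([p[0]+c*L[0]-s*L[1],p[1]+s*L[0]+c*L[1],L[2]])
def wide(p,x,d=.097,t=0.0015): a=p[4]; return w2(p,[x,.05-d*np.cos(a),.053+d*np.sin(a)])
def nar(p,x,d=.045): a=p[3]; return w2(p,[x,-.05+d*np.cos(a),.050+d*np.sin(a)])
E
python3 - <<'E'
from h import *
T=lambda u,v:(180+u*.225,170+v*.225); S=lambda u,v:(195+(u-400)*.3,250+v*.3)
B=lambda x,y,z:(lambda p:w2(p,[x,y,z])); W=lambda x,d:(lambda p:wide(p,x,d)); N=lambda x,d:(lambda p:nar(p,x,d))
L=[("top",T(130,68),W(.078,0)),("top",T(103,335),W(-.078,0)),("top",T(95,40),W(.078,.097)),("top",T(60,325),W(-.078,.097)),
("top",T(311,97),N(.078,.043)),("top",T(283,357),N(-.078,.045)),
("side",S(452,183),W(.078,0)),("side",S(669,266),W(-.078,0)),("side",S(441,38),W(.078,.097)),("side",S(667,106),W(-.078,.097)),
("side",S(548,50),N(.078,.045)),("side",S(766,118),N(-.078,.045)),("side",S(768,186),B(-.08,-.05,.05)),("side",S(672,340),B(-.08,.05,0)),("side",S(767,252),B(-.08,-.05,0)),("side",S(456,252),B(.08,.05,0))]
f=lambda p:np.concatenate([proj(g(p),c)[0]-u for c,u,g in L])
r=least_squares(f,[.52,.25,0,1.6,1.6],loss="soft_l1")
print(r.x.round(4)); print(np.c_[f(r.x).reshape(-1,2)].round(1).tolist())
p=r.x
for n,q in(("nar-",nar(p,-.078)),("nar+",nar(p,.078)),("wid-",wide(p,-.078)),("wid+",wide(p,.078)),("hn",w2(p,[0,-.05,.05])),("hw",w2(p,[0,.05,.053]))):print(n,q.round(4))
E
```

```text
[ 0.5205  0.2443 -0.0972  1.7906  1.5053]
[[-0.5, 0.5], [-1.9, 0.7], [-0.0, -0.8], [-0.4, 1.0], [-1.3, -4.6], [-2.1, -0.7], [-0.8, -0.9], [-0.6, -0.9], [0.1, -2.0], [0.1, 0.3], [3.4, -2.8], [2.2, -2.5], [-0.0, -1.2], [0.5, 0.2], [0.5, -0.1], [-0.3, 0.1]]
nar- [0.4371 0.1923 0.0939]
nar+ [0.5923 0.1771 0.0939]
wid- [0.4471 0.2953 0.1498]
wid+ [0.6024 0.2801 0.1498]
hn [0.5156 0.1945 0.05  ]
hw [0.5253 0.294  0.053 ]
```

Pose fitted: centre (0.5205, 0.2443), yaw −0.097. I'll shut the fingers and turn the tool so its x is −carton y and its y is −carton x.

Call:
servo_tool(series=[[[0, 0, 0, -0.106], [0, 0, 0, -0.106], [0, 0, 0, -0.106], [0, 0, 0, -0.106], [0, 0, 0, -0.106], [0, 0, 0, -0.106], [0, 0, 0, -0.106], [0, 0, 0, -0.106], [0, 0, 0, -0.106], [0, 0, 0, -0.11]]], claw=1, grip_force=20)

```text
t: 1.33
eef_pos: [0.2689, -0.6191, 0.2266]
ee_rot: [-3.142, 0.0, -1.663]
force: [0.3, -0.0, 0.0]
width: 0.0266
gripper_force: 0.0
```

```bash
cat >> h.py <<'E'
P=np.array([.5205,.2443,-.0972,1.79,1.505])
def where():
    s=telemetry.get_state(); e=np.array(s["eef_pos"]); c,n=np.cos(P[2]),np.sin(P[2]); d=e[:2]-P[:2]
    print("t",round(s["t"],2),"world",e.round(4),"local mm",np.round([1e3*(c*d[0]+n*d[1]),1e3*(-n*d[0]+c*d[1]),1e3*e[2]],1),"rot",np.round(s["ee_rot"],3),"F",np.round(s["force"],1),"q6",s["q"][5].round(2),"w",round(s["width"],3))
E
python3 -c "
from h import *
where()"
```

```text
t 1.33 world [ 0.2689 -0.6191  0.2266] local mm [-166.6 -883.7  226.6] rot [-3.142  0.    -1.663] F [ 0.3 -0.   0. ] q6 0.78 w 0.027
```

Call:
servo_tool(series=[[[-39, -8.3, 0, 0], [-39, -8.3, 0, 0], [-39, -8.3, 0, 0], [-39, -8.3, 0, 0], [-39, -8.3, 0, 0], [-39, -8.3, 0, 0], [-39, -8.3, 0, 0], [-39, -8.3, 0, 0], [-39, -8.3, 0, 0], [-39, -8.3, 0, 0]]])

```text
t: 2.17
eef_pos: [0.3894, -0.2372, 0.227]
ee_rot: [-3.14, -0.0, -1.668]
force: [1.1, -0.4, 0.1]
width: 0.0002
gripper_force: 0.0
```

Call:
servo_tool(series=[[[-39, -8.3, 0, 0], [-39, -8.3, 0, 0], [-39, -8.3, 0, 0], [-39, -8.3, 0, 0], [-39, -8.3, 0, 0], [-39, -8.3, 0, 0], [-39, -8.3, 0, 0], [-35, -8.3, 0, 0], [-20, -8.3, 0, 0], [0, 0, 0, 0]]])

```text
t: 3.0
eef_pos: [0.4972, 0.0837, 0.2264]
ee_rot: [-3.141, 0.0, -1.664]
force: [0.7, -0.8, 0.6]
width: 0.0003
gripper_force: 0.0
```

```bash
python3 -c "
from h import *
where()"
```

```text
t 3.0 world [0.4972 0.0837 0.2264] local mm [  -7.6 -162.1  226.4] rot [-3.141  0.    -1.664] F [ 0.7 -0.8  0.6] q6 -0.65 w 0.0
```

Call:
servo_tool(series=[[[-8, -1.5, 27, 0], [-8, -1.5, 27, 0], [-12, -1.5, 27, 0], [-12, -1.5, 27, 0], [-12, -1.5, 27, 0], [-10, 0, 3, 0], [-5, 0, 0, 0], [0, 0, 0, 0], [0, 0, 0, 0], [0, 0, 0, 0]]])

```text
t: 3.83
eef_pos: [0.5101, 0.1463, 0.0903]
ee_rot: [-3.14, 0.002, -1.668]
force: [-0.1, -0.0, -0.0]
width: 0.0005
gripper_force: 0.0
```

Run:
```python
from h import *
where()
a=eyes.grab_frame("top")[150:270,170:290];b=eyes.grab_frame("side")[240:360,190:310]
cv2.imwrite("pics/a.png",cv2.resize(np.hstack([a,b])[:,:,::-1],(800,400),interpolation=cv2.INTER_CUBIC))
```

```text
t 3.83 world [0.5101 0.1463 0.0903] local mm [ -0.9 -98.5  90.3] rot [-3.140e+00  2.000e-03 -1.668e+00] F [-0.1 -0.  -0. ] q6 -0.75 w 0.0
```

View pics/a.png

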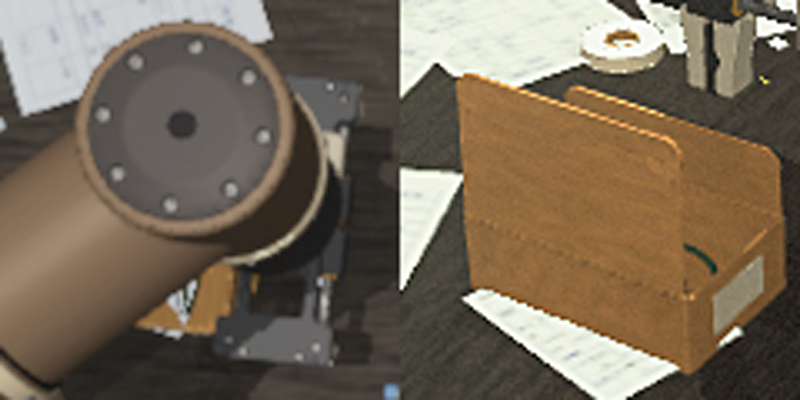

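The fingertips stand just outside the narrow flap, at (720,90) in the side half. I'll fold it in along an arc.

Call:
servo_tool(series=[[[-18, -0.9, 5, 0], [-15, 0, 2, 0], [-8, 0, 0, 0], [-7, 0, 1, 0], [-6, 0, 2.5, 0], [-5, 0, 3.5, 0], [-4.5, 0, 5, 0], [-4, 0, 5, 0], [-2.5, 0, 5, 0], [0, 0, 0, 0]]])

```text
t: 4.77
eef_pos: [0.5165, 0.2158, 0.0582]
ee_rot: [3.14, -0.001, -1.668]
force: [-0.7, -0.4, 0.3]
width: 0.0002
gripper_force: 0.0
```

Call:
servo_tool(series=[[[-1, 0, 2, 0], [-1, 0, 2, 0], [0, 0, 1, 0], [0, 0, 1, 0], [0, 0, 0.5, 0], [0, 0, 0.5, 0], [0, 0, 0.5, 0], [0, 0, 0, 0], [0, 0, 0, 0], [0, 0, 0, 0]]])

```text
t: 5.6
eef_pos: [0.5172, 0.2177, 0.0532]
ee_rot: [-3.141, 0.0, -1.668]
force: [-4.6, -0.7, 10.9]
width: 0.0005
gripper_force: 5.4
```

Run:
```python
from h import *
where()
b=eyes.grab_frame("side")[240:360,190:310]
cv2.imwrite("pics/b.png",cv2.resize(b[:,:,::-1],(500,500),interpolation=cv2.INTER_CUBIC))
```

```text
t 5.6 world [0.5172 0.2177 0.0532] local mm [ -0.7 -26.8  53.2] rot [-3.141  0.    -1.668] F [-4.6 -0.7 10.9] q6 -0.84 w 0.0
```

View pics/b.png

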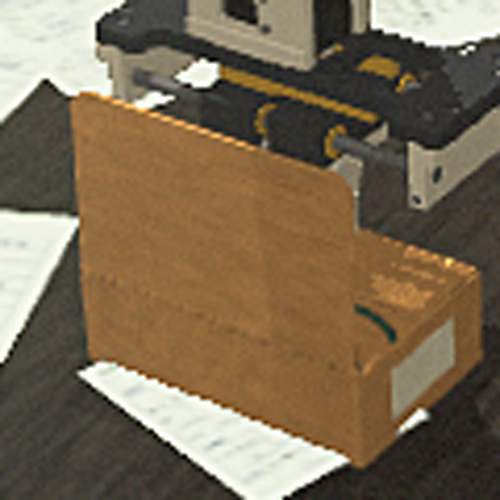

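The narrow flap lies flat (TCP z 53.2 mm, 11 N on the stop). Next I'll lift over to the outer side of the wide flap.

Call:
servo_tool(series=[[[0, 0, -20, 0], [0, 0, -36, 0], [0, 0, -36, 0], [0, 0, -36, 0], [0, 0, -36, 0], [0, 0, -5, 0], [-30, 0, 0, 0], [-35, 0, 0, 0], [-35, 0, 0, 0], [-25, 0, 0, 0]]])

```text
t: 6.48
eef_pos: [0.5295, 0.3445, 0.2211]
ee_rot: [-3.141, 0.001, -1.668]
force: [0.5, 0.1, -1.4]
width: 0.0004
gripper_force: 0.0
```

Call:
servo_tool(series=[[[0, 0, 0, 0], [0, 0, 10, 0], [0, 0, 30, 0], [0, 0, 35, 0], [0, 0, 30, 0], [0, 0, 10, 0], [0, 0, 0, 0], [0, 0, 0, 0], [0, 0, 0, 0], [0, 0, 0, 0]]])

```text
t: 7.32
eef_pos: [0.5304, 0.343, 0.1083]
ee_rot: [-3.139, 0.003, -1.668]
force: [-0.7, -0.1, 0.5]
width: 0.0002
gripper_force: 0.0
```

Run:
```python
from h import *
where()
b=eyes.grab_frame("side")[200:360,190:350]
cv2.imwrite("pics/c.png",cv2.resize(b[:,:,::-1],(500,500),interpolation=cv2.INTER_CUBIC))
```

```text
t 7.32 world [0.5304 0.343  0.1083] local mm [  0.2  99.2 108.3] rot [-3.139e+00  3.000e-03 -1.668e+00] F [-0.7 -0.1  0.5] q6 -0.98 w 0.0
```

View pics/c.png

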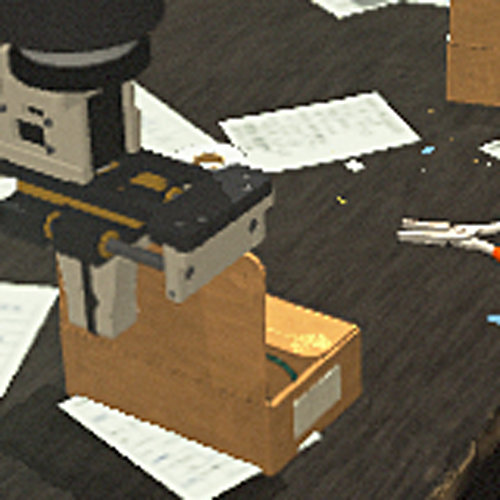

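Narrow flap is down, and the fingers stand outside the wide flap at (105,310). Folding the wide flap.

Call:
servo_tool(series=[[[-27, 0, 0, 0], [-13, 0, 0, 0], [-9, 0, 1.5, 0], [-8, 0, 2, 0], [-7.5, 0, 3, 0], [-7, 0, 4, 0], [-8, 0, 5.5, 0], [-7.5, 0, 6, 0], [-7, 0, 6, 0], [-7, 0, 5.5, 0]]])

```text
t: 8.2
eef_pos: [0.539, 0.4431, 0.0715]
ee_rot: [3.141, -0.001, -1.668]
force: [-0.6, 1.0, 0.5]
width: 0.0008
gripper_force: 0.0
```

Call:
servo_tool(series=[[[-4, 0, 4, 0], [-4, 0, 4, 0], [-3, 0, 3, 0], [-2, 0, 2, 0], [0, 0, 2, 0], [0, 0, 1.5, 0], [0, 0, 1, 0], [0, 0, 1, 0], [0, 0, 0, 0], [0, 0, 0, 0]]])

```text
t: 9.03
eef_pos: [0.5405, 0.4556, 0.0542]
ee_rot: [-3.141, 0.0, -1.668]
force: [0.5, -0.8, -0.5]
width: 0.0004
gripper_force: 0.0
```

```bash
python3 -c "
from h import *
where()"
```

```text
t 9.03 world [0.5405 0.4556 0.0542] local mm [ -0.6 212.2  54.2] rot [-3.141  0.    -1.668] F [ 0.5 -0.8 -0.5] q6 -1.07 w 0.0
```

Sign slip: folding this flap needs +x, so I moved away through free air (no force). Going back and folding with +x.

Call:
servo_tool(series=[[[0, 0, -20, 0], [0, 0, -30, 0], [20, 0, -4, 0], [35, 0, 0, 0], [35, 0, 0, 0], [20, 0, 0, 0], [0, 0, 0, 0], [0, 0, 0, 0], [0, 0, 0, 0], [0, 0, 0, 0]]])

```text
t: 9.87
eef_pos: [0.53, 0.347, 0.1082]
ee_rot: [-3.141, 0.0, -1.667]
force: [0.2, -0.9, -0.7]
width: 0.0004
gripper_force: 0.0
```

```bash
python3 -c "
from h import *
where()"
```

```text
t 9.87 world [0.53   0.347  0.1082] local mm [ -0.5 103.2 108.2] rot [-3.141  0.    -1.667] F [ 0.2 -0.9 -0.7] q6 -0.98 w 0.0
```

Call:
servo_tool(series=[[[30, 0, 0, 0], [14, 0, 0, 0], [9, 0, 1.5, 0], [8, 0, 2, 0], [7.5, 0, 3, 0], [7, 0, 4, 0], [8, 0, 5.5, 0], [7.5, 0, 6, 0], [7, 0, 6, 0], [7, 0, 5.5, 0]]])

```text
t: 10.7
eef_pos: [0.5193, 0.2409, 0.0737]
ee_rot: [3.141, -0.0, -1.668]
force: [-0.2, 1.0, -0.6]
width: 0.0005
gripper_force: 0.2
```

Call:
servo_tool(series=[[[4, 0, 4, 0], [4, 0, 4, 0], [3, 0, 3, 0], [2, 0, 2, 0], [0, 0, 2, 0], [0, 0, 1.5, 0], [0, 0, 1, 0], [0, 0, 0, 0], [0, 0, 0, 0], [0, 0, 0, 0]]])

```text
t: 11.53
eef_pos: [0.5183, 0.2289, 0.0572]
ee_rot: [-3.141, 0.0, -1.668]
force: [-0.3, 0.1, -0.5]
width: 0.0006
gripper_force: 0.0
```

```bash
python3 -c "
from h import *
where()"
```

```text
t 11.53 world [0.5183 0.2289 0.0572] local mm [ -0.7 -15.5  57.2] rot [-3.141  0.    -1.668] F [-0.3  0.1 -0.5] q6 -0.86 w 0.001
```

Nearly flat; pressing the last bit down gently.

Call:
servo_tool(series=[[[2, 0, 0.5, 0], [2, 0, 0.5, 0], [0, 0, 0.5, 0], [0, 0, 0.5, 0], [0, 0, 0, 0], [0, 0, 0, 0], [0, 0, 0, 0], [0, 0, 0, 0], [0, 0, 0, 0], [0, 0, 0, 0]]])

```text
t: 12.37
eef_pos: [0.5182, 0.2248, 0.0559]
ee_rot: [-3.141, 0.0, -1.668]
force: [-2.5, -0.1, 8.1]
width: 0.0005
gripper_force: 4.0
```

```bash
python3 -c "
from h import *
where()"
```

```text
t 12.37 world [0.5182 0.2248 0.0559] local mm [ -0.4 -19.6  55.9] rot [-3.141  0.    -1.668] F [-2.5 -0.1  8.1] q6 -0.85 w 0.001
```

The flap rests on its stop at z = 55.9 mm with 8 N. Lifting away and checking.

Call:
servo_tool(series=[[[0, 0, -10, 0], [0, 0, -30, 0], [0, 0, -36, 0], [0, 0, -36, 0], [0, 0, -36, 0], [30, 0, -10, 0], [40, 0, 0, 0], [40, 0, 0, 0], [40, 0, 0, 0], [20, 0, 0, 0]]])

```text
t: 13.2
eef_pos: [0.5, 0.0523, 0.2138]
ee_rot: [3.142, -0.0, -1.669]
force: [0.6, -0.8, 0.3]
width: 0.0003
gripper_force: 0.0
```

Call:
servo_tool(series=[[[0, 0, 0, 0], [0, 0, 0, 0], [0, 0, 0, 0], [0, 0, 0, 0], [0, 0, 0, 0], [0, 0, 0, 0], [0, 0, 0, 0], [0, 0, 0, 0], [0, 0, 0, 0], [0, 0, 0, 0]]])

```text
t: 14.03
eef_pos: [0.5014, 0.0557, 0.213]
ee_rot: [3.141, -0.0, -1.668]
force: [0.3, -0.2, 0.1]
width: -0.0
gripper_force: 0.0
```

Run:
```python
from h import *
where()
b=eyes.grab_frame("side")[150:370,170:430]
cv2.imwrite("pics/d.png",cv2.resize(b[:,:,::-1],(700,592),interpolation=cv2.INTER_CUBIC))
```

```text
t 14.03 world [0.5014 0.0557 0.213 ] local mm [  -0.7 -189.6  213. ] rot [ 3.141 -0.    -1.668] F [ 0.3 -0.2  0.1] q6 -0.6 w -0.0
```

View pics/d.png

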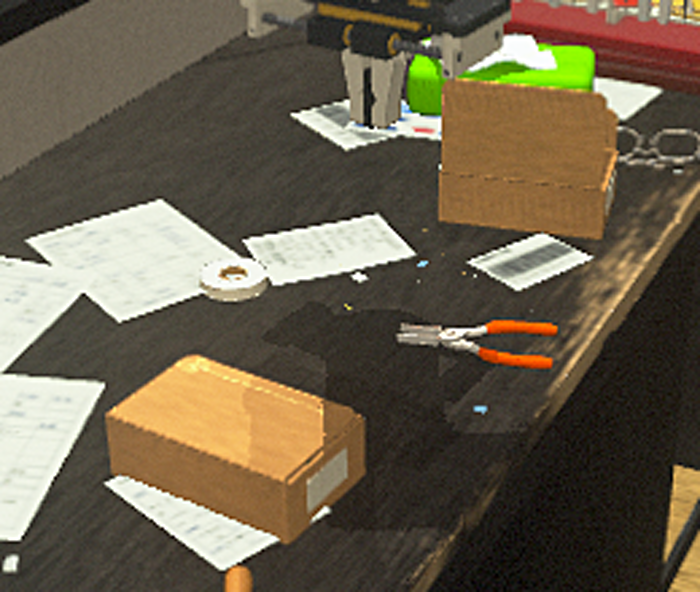

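The packed carton at (235,440) is closed flat, with the wide flap on top. The empty carton at (525,160) still stands open, and the arm is clear of everything.

```bash
python3 -c "
from h import *
print(ticket.job_done())"
```

```text
the job is handed in; nothing more can be done
None
```

The carton with the spectacles is closed, narrow flap folded first and wide flap flat over it; the empty carton still stands open, and the job is handed in at about 14 s of the 38 s allowed.

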